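# Reverse the grinding-wheel arbor in its cradle

## Task

The wheel arbor with the brass flange lies the wrong way round in its cradle on the glass-grinding bench. Lift it out, turn it end for end and lay it gently back down in both saddles, so that its brass flange is at the green saddle's end and its blue cap at the grey one's, roughly centred. Do not bump the two coolant nozzles beside the cradle, and leave the stemmed glass standing where it is.

Things in the scene. Friction and masses are not known exactly. Their poses are not given: they have to be found in the camera images.
- arbor: Steel shaft 230 mm long, 20 mm diameter, about 0.6 kg; brass flange (40 mm diameter, 10 mm thick) near one end, blue cap (28 mm diameter, 30 mm long) at the other. Origin: centre of the brass flange, on the axis. x runs along the shaft towards the blue cap; mid-shaft, the place to grip and nearly the centre of mass, is at x = 90 mm, the ends at x = -25 and 205 mm. It may roll about x.
- cradle: Fixed base plate 160 x 80 x 12 mm; V saddles 16 mm thick, 55 mm either side of centre, tips 71 mm high, free between them. Origin: centre of underside, on the bench; x runs along the arbor to the green saddle (grey at -x), z up. A seated shaft's axis is at y = 0, z = 55 mm, flange about 90 mm from centre outside a saddle, 20 mm play along x; at the start flange on the grey side.
- nozzles: Two fixed upright coolant nozzles, one either side of the cradle: copper pipes with orange tips, 20 mm diameter, feet 32 mm, 85 mm tall in all. Origin: on the bench midway between them, near the cradle's centre; they stand at (x, y) = (45, 80) and (-45, -80) mm in this frame, z up, within the circle swept by the arbor's ends when it turns about its middle.
- goblet: Stemmed glass: foot 68 mm, bowl 72 mm diameter, 156 mm tall, standing about 200 to 230 mm from the cradle's centre. Origin: centre of its underside, z up. Also on the bench, not needed, over 150 mm from the cradle's centre: a red-brown dressing stone 25 mm tall and a shorter arbor with dark flange and black cap in a wooden rack, under 65 mm tall.
Things that resemble listed ones, but are neither listed nor needed, are in the scene too. What is shaped like the arbor but orange or pink is not meant.

How it is judged:
At the end, for the whole second after the job is handed in: Arbor at rest in both saddles, flange at the green end: its centre 70 to 114 mm from the cradle's centre, within 10 mm sideways and 8 mm in height of its seat, shaft within 7 degrees of the cradle's axis; glass upright (10 degrees) within 20 mm of its place (x of arbor in the frame of cradle between 0.07 and 0.114 m and y of arbor in the frame of cradle between -0.01 and 0.01 m and z of arbor in the frame of cradle between 0.047 and 0.063 m and angle between the x axis of arbor and the x axis of cradle, either way round below 0.12 rad and linear speed of arbor below 0.02 m/s and angular speed of arbor below 0.3 rad/s and distance of goblet from where it was at the start of the episode below 0.02 m and angle between goblet's own z axis and vertical below 0.17 rad); the robot touches nothing.
It fails at once if a coolant nozzle is struck (over 2 N) (contact force between nozzles and anything else above 2 N).
It fails at once if the arbor is dropped or slammed down (faster than 0.5 m/s less than 30 mm above its seat) (height (world z) of arbor below 0.085 m and linear speed of arbor above 0.5 m/s).
It fails at once if the glass is knocked over or pushed away (distance of goblet from where it was at the start of the episode above 0.02 m or angle between goblet's own z axis and vertical above 0.3 rad).
It also fails if it takes over 38 s, if anything falls off the work surface, if the arm or the gripper's body presses on something with over 40 N, if the wrist force passes 120 N, or if a joint passes its speed limit or range.

## Robot

A 6-joint arm with a two-finger parallel gripper is mounted at the origin on the work surface. World frame = base frame: x ahead of the robot, y to its left, z up, the work surface at z = 0. Lengths are in m, angles in rad, forces in N, time in s.
With the tool pointing down it reaches from about 0.325 to 0.75 m from the base axis. Payload 7.6 kg.
Tool frame: the origin (TCP) lies midway between the tips of the shut fingers; the grasp point (between the pads) lies 19 mm behind it; z points along the fingers, y is the line along which they close (so a half turn about z gives the same grasp; the last joint's range is limited). The gripper opens to 85 mm and grips with 20 to 120 N. Pads are 22 mm wide; open, the fingers measure 114 mm over their backs; the gripper's body (76 mm by 85 mm) begins 54 mm behind the grasp point. The pads swing forward as they close: fully open they stand 13 mm farther back than shut.
Start: joints at [1.131, 0.052, 1.401, -0, 1.689, -0.07], TCP at [0.19, 0.49, 0.231] pointing down, gripper open.
Joint ranges: [-2.9, 2.9], [-0.91, 2.17], [0.12, 2.37], [-1.06, 4.2], [0.26, 2.73], [-2.93, 2.93]. Speed limits (rad/s): [2.57, 2.57, 3.01, 3.14, 3.14, 3.14].

## Interface

Orientations are given as a unit quaternion [x, y, z, w].
In Python, from rig import robot gives the robot as it stands. The module is installed in compiled form; this text tells all that it offers.
- The arm moves only by the tool carry_out, never from a script. Its argument "moves" is a list of rows, each a list of 3 entries, a list of its own where there are three numbers: the shift along the tool's x, y, z in mm, then the turn, a rotation vector about the tool's x, y, z in rad, then the gripper command: -1 is shut, 1 is fully open, values between are in proportion. In form: [[[dx, dy, dz], [wx, wy, wz], gripper], ...]. A call has 1 to 8 rows; each row shifts and turns the commanded pose from where the row before left it, along the tool's axes as they then stand; what a row does not reach is not made up. A row lasts 1/10 s, in which the tool goes at most 50 mm and 8.59 degrees, less where a joint would pass 70% of its speed; a pose out of reach is approached as far as the arm can. A call with a gripper value outside its range is refused whole. The fingers move at their own pace and stop on an object; "newtons" is the grip in N (left out, the last holds). Time passes only in rows, so rows that do not move let the fingers close. It gives the time, the measured TCP pose, the force, the opening and the grip force at its end, in the units of the state.
- robot.get_obs(): the state, without advancing time (a new reading comes with each control period).
- robot.camera(name): name is "scene" or "top" or "wrist"; returns the picture (384x512x3 uint8, blue, green, red); there is no depth.
- robot.camera_params(name): a dict with "fov_y" (degrees; the focal length in pixels is half the picture's height over the tangent of half this angle, whatever the lens; pixels are square), "cx", "cy" (the principal point, pixels), "camera_from_world" (4x4, takes a point from world to camera coordinates); the wrist camera has in their place "hand_eye" (4x4, takes a point from camera to tool coordinates, whose origin is the TCP and whose axes are the flange's). Camera axes: x right, y down, z forward; pixel columns grow to the right and rows downward; lengths in m; the calibration is good to about 2 mm. A picture is of the moment at which its call begins: read the wrist's pose just before it. camera_params takes no time and is no camera call.
- robot.sign_off(): hands the job in; it is judged then, once.
The state is a dict: "time": time; "q": joint angles; "joint_velocities": joint speeds; "joint_torque": joint torques, N m; "tool_pos": TCP position; "ee_rot": TCP orientation; "force": force on the tool from outside, world axes, zero at the start; "torque": the same for the moment, N m; "finger_gap": finger opening in m; "finger_force": force on a finger pad.
Only numpy, scipy, OpenCV 4.12 (cv2) and the standard library are available. Lean on these libraries where they do the work, as an engineer would, in place of code of your own. Each camera call takes 0.05 s, during which the arm holds its last target. There are 200 camera calls.

## Working session

There is one attempt and no reset: what is moved stays moved. The work goes in short steps, Python scripts to look and compute and a tool call to move; the robot and the scene stay as the last step left them, time stands still between calls to the robot, and variables do not carry over. Pictures are saved under pics/ and viewed, at most 10 in all, crops included, and the job is handed in when it is done.

Besides the shell and the picture viewer there is one more tool, called in YAML: its name, and indented under it one key for each argument. carry_out: Moves the arm, as the interface text tells. Its arguments: {"type":"object","properties":{"moves":{"type":"array"},"newtons":{"type":"number"}},"required":["moves"]}

```bash
mkdir -p pics; python3 - <<'E'
from rig import robot
import cv2,numpy as np
o=robot.get_obs();print(o)
for n in("scene","top"):
    cv2.imwrite(f"pics/{n}0.png",robot.camera(n));p=robot.camera_params(n);print(n,p)
print(robot.camera_params("wrist"))
E
```

```text
{'time': 0.0, 'q': array([ 1.13067016e+00,  5.28542069e-02,  1.40172326e+00,  3.12157204e-05,
        1.68860832e+00, -7.02570566e-02]), 'joint_velocities': array([ 7.24429803e-05,  1.43179370e-03,  1.33939782e-03, -1.09165352e-03,
       -5.97146720e-04, -1.98327068e-04]), 'joint_torque': array([ 8.30155968e-04, -3.81645799e+01, -3.60196781e+01,  1.63429615e-05,
        5.82797526e-03,  1.26962718e-05]), 'tool_pos': array([0.18960491, 0.48924325, 0.23046404]), 'ee_rot': array([ 1.83880356e-01,  9.82948310e-01, -7.66857013e-04, -2.16077141e-04]), 'force': array([-0.61968494, -0.26341693,  0.5326848 ]), 'torque': array([-0.00359355,  0.00234665,  0.0352576 ]), 'finger_force': 0.0, 'finger_gap': 0.08534264669947306}
scene {'fov_y': 55.808751063403314, 'cx': 250.09417885281357, 'cy': 191.9930710854666, 'camera_from_world': array([[ 0.24592777,  0.96912577, -0.01774175, -0.21646311],
       [ 0.66476773, -0.18195746, -0.72455183, -0.28122297],
       [-0.70541009,  0.16639327, -0.68899193,  1.39529852],
       [ 0.        ,  0.        ,  0.        ,  1.        ]])}
top {'fov_y': 42.84543
[... 161 characters left out ...]
1e-02],
       [-9.84164037e-01, -1.21153000e-04, -1.77260073e-01,
         5.33732102e-01],
       [ 1.77255995e-01,  6.14512136e-03, -9.84145594e-01,
         1.42072798e+00],
       [ 0.00000000e+00,  0.00000000e+00,  0.00000000e+00,
         1.00000000e+00]])}
{'fov_y': 60.664058379085915, 'cx': 252.54684809089696, 'cy': 189.79619238260932, 'hand_eye': array([[-6.22781714e-04, -9.58097868e-01, -2.86440374e-01,
         7.12834044e-02],
       [ 9.99999534e-01, -3.85565995e-04, -8.84552213e-04,
         1.69400082e-04],
       [ 7.37045922e-04, -2.86440791e-01,  9.58097662e-01,
        -1.41717046e-01],
       [ 0.00000000e+00,  0.00000000e+00,  0.00000000e+00,
         1.00000000e+00]])}
```

View pics/scene0.png

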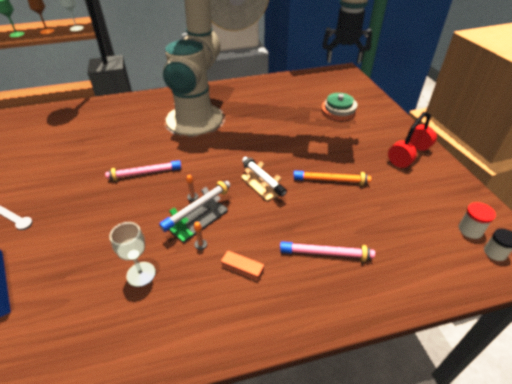

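View pics/top0.png

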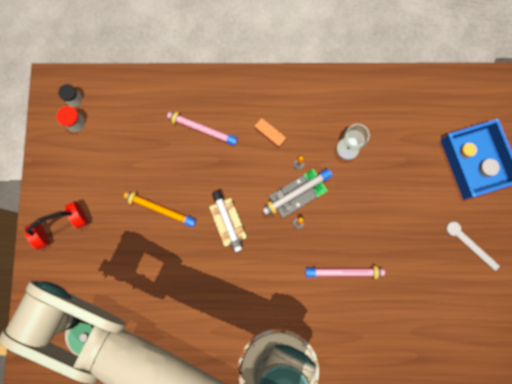

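The cradle with the steel arbor is at top px (297,192), with the flange at (268,210) and the cap at (327,175). Green saddle is at the cap end. Nozzles are at (299,162) and (299,222), and the glass is near (350,145). Look-alikes in the top view are pink (203,128), pink (345,272), orange (160,208) and the black-capped one in the wooden rack (228,220). I choose the one at (297,192) and check it in a close crop.

```bash
cat > h.py <<'E'
from rig import robot
import numpy as np,cv2
from scipy.spatial.transform import Rotation as R
def ray(n,u,v,z,T=None):
    "world point on the plane z seen at pixel u,v"
    p=robot.camera_params(n);f=192/np.tan(np.radians(p["fov_y"]/2))
    M=np.linalg.inv(p["camera_from_world"]) if T is None else T@p["hand_eye"]
    d=M[:3,:3]@[(u-p["cx"])/f,(v-p["cy"])/f,1];c=M[:3,3]
    return c+d*(z-c[2])/d[2]
def tool(o):
    T=np.eye(4);T[:3,:3]=R.from_quat(o["ee_rot"]).as_matrix();T[:3,3]=o["tool_pos"];return T
E
python3 - <<'E'
from h import *
i=cv2.imread("pics/top0.png")[120:240,240:390]
cv2.imwrite("pics/c0.png",cv2.resize(i,None,fx=5,fy=5,interpolation=cv2.INTER_CUBIC))
for n,u,v,z in [("flange",268,210,.055),("cap",327,175,.055),("nozA",299,162,.085),("nozB",299,222,.085)]:print(n,ray("top",u,v,z).round(3))
E
```

```text
flange [0.464 0.028 0.055]
cap [ 0.569 -0.149  0.055]
nozA [ 0.602 -0.063  0.085]
nozB [ 0.425 -0.061  0.085]
```

View pics/c0.png

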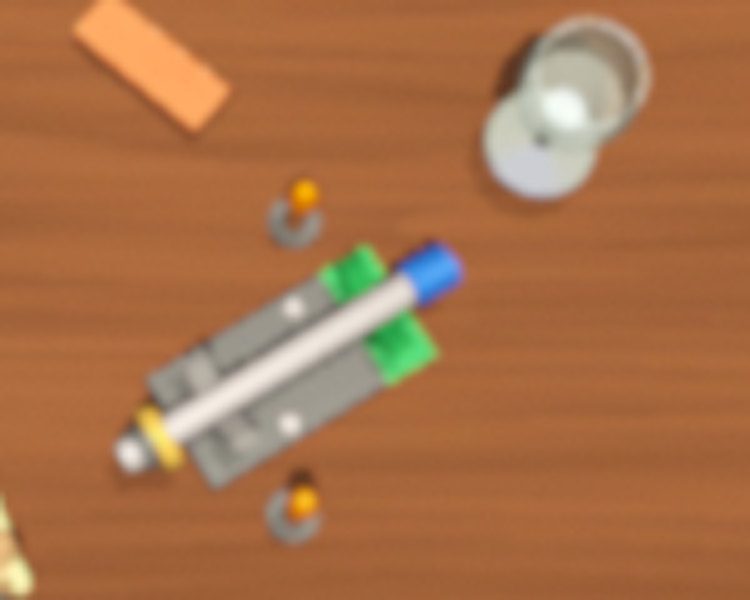

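The crop confirms it: steel shaft, brass flange at (272,207) by the grey saddle, blue cap end at (330,174) by the green saddle. The nozzle tips are at (301,158) and (301,220), and the glass foot is at (348,149).

```bash
python3 - <<'E'
from h import *
a=ray("top",265.6,210.6,.055);b=ray("top",330.5,173.2,.055);f=ray("top",272,207.4,.06)
print(a,b,f,"len",np.linalg.norm(a-b))
n1=ray("top",301,158.4,.085);n2=ray("top",300.8,220,.085);g=ray("top",348,149,0);m=(n1+n2)/2
print("noz",n1,n2,np.linalg.norm(n1-n2),"mid",m,"goblet",g,np.linalg.norm((g-m)[:2]))
d=(b-a)/np.linalg.norm(b-a);mid=(a+b)/2;print("mid",mid,"yaw",np.degrees(np.arctan2(d[1],d[0])))
o=robot.get_obs();T=tool(o);print("tool shift to mid,z=.25:",T[:3,:3].T@(np.r_[mid[:2],.25]-T[:3,3])*1000)
x=-d;print("turn z",np.arctan2(T[:3,1]@x,T[:3,0]@x))
E
```

```text
[0.46177985 0.03498148 0.055     ] [ 0.57484757 -0.15995857  0.055     ] [0.47065306 0.01614273 0.06      ] len 0.22535733818047257
noz [ 0.61320853 -0.06949586  0.085     ] [ 0.43054978 -0.06603207  0.085     ] 0.1826915887721081 mid [ 0.52187916 -0.06776397  0.085     ] goblet [ 0.66400554 -0.22535541  0.        ] 0.21221444391669697
mid [ 0.51831371 -0.06248855  0.055     ] yaw -59.885718485453495
tool shift to mid,z=.25: [-505.91736549 -395.66124729  -18.96151017]
turn z 0.6753678120638835
```

carry_out:
  moves:
    - [[-36,-28,-1],[0,0,0],1]
    - [[-36,-28,-1],[0,0,0],1]
    - [[-36,-28,-1],[0,0,0],1]
    - [[-36,-28,-1],[0,0,0],1]
    - [[-36,-28,-1],[0,0,0],1]
    - [[-36,-28,-1],[0,0,0],1]
    - [[-36,-28,-1],[0,0,0],1]
    - [[-36,-28,-1],[0,0,0],1]
  newtons: 80

```text
time: 0.9
tool_pos: [0.3777, 0.1748, 0.2392]
ee_rot: [0.184, 0.983, 0.0, -0.0]
force: [0.7, -0.4, -0.3]
finger_gap: 0.0852
finger_force: 0.0
```

carry_out:
  moves:
    - [[-36,-28,-1],[0,0,0],1]
    - [[-36,-28,-1],[0,0,0],1]
    - [[-36,-28,-1],[0,0,0],1]
    - [[-36,-28,-1],[0,0,0],1]
    - [[-36,-28,-1],[0,0,0],1]
    - [[-36,-28,-1],[0,0,0],1]

```text
time: 1.5
tool_pos: [0.5185, -0.06, 0.2449]
ee_rot: [0.184, 0.983, 0.0, -0.0]
force: [-0.6, 0.9, -0.2]
finger_gap: 0.0851
finger_force: 0.0
```

carry_out:
  moves:
    - [[0,0,0],[0,0,0.135],1]
    - [[0,0,0],[0,0,0.135],1]
    - [[0,0,0],[0,0,0.135],1]
    - [[0,0,0],[0,0,0.135],1]
    - [[0,0,0],[0,0,0.135],1]
    - [[0,0,0],[0,0,0],1]
    - [[0,0,0],[0,0,0],1]

```text
time: 2.2
tool_pos: [0.5179, -0.0581, 0.245]
ee_rot: [0.497, 0.868, -0.0, -0.0]
force: [-0.8, -0.7, -0.1]
finger_gap: 0.0854
finger_force: 0.0
```

```bash
python3 - <<'E'
from h import *
o=robot.get_obs();np.save("o1.npy",tool(o));print(o["time"],o["q"],o["tool_pos"],o["ee_rot"])
cv2.imwrite("pics/w1.png",robot.camera("wrist"))
E
```

```text
2.2 [-1.82656662e-01  3.86088586e-02  1.38776253e+00  9.72616657e-05
  1.71584926e+00 -7.12227297e-01] [ 0.51786778 -0.05810654  0.24496063] [ 4.97405774e-01  8.67517951e-01 -5.87087953e-05 -3.12191912e-04]
```

View pics/w1.png

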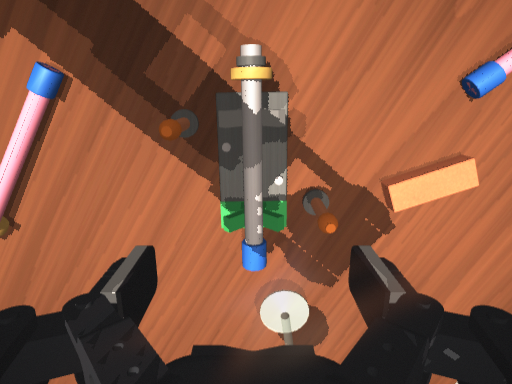

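The wrist view shows the arbor nearly upright in the picture: flange (252,73), stub end (251,44), cap end (255,270). The plate's far edge is at v=93, with its screws at (226,147) and (279,181). The nozzles at (175,126) and (328,224) and the glass foot at (285,312) are clear of the fingers.

```bash
python3 - <<'E'
from h import *
T=np.load("o1.npy");L=lambda p:((T[:3,:3].T@(p-T[:3,3]))*1000).round(1)
w=lambda u,v,z:ray("wrist",u,v,z,T)
for n,u,v,z in [("stub",251,44,.058),("flange",252,73,.06),("capend",254.8,270,.06),("plate edge L",217,93,.012),("R",288,93,.012),("screw",226,147,.012),("screw",279,181,.012),("green L tip",221,229,.012),("greenR",287,229,.012),("noz",167,129,.085),("noz",330,228,.085)]:
    p=w(u,v,z);print(n,p.round(4),L(p))
print("top screws mid",L((ray("top",298.6,181.4,.012)+ray("top",298,204.6,.012))/2))
print("top mid arbor",L(np.array([.5183,-.0625,.055])))
E
```

```text
stub [0.4599 0.0399 0.058 ] [113.8  -0.4 187. ]
flange [0.4735 0.0185 0.06  ] [ 88.4   0.5 185. ]
capend [ 0.5813 -0.1598  0.06  ] [-119.9    3.4  184.9]
plate edge L [ 0.4495 -0.0166  0.012 ] [ 70.2 -37.9 233. ]
R [0.5166 0.0226 0.012 ] [ 70.2  39.8 233. ]
screw [ 0.4868 -0.0636  0.012 ] [ 10.8 -29.5 233. ]
screw [ 0.5605 -0.0673  0.012 ] [-29.6  32.2 232.9]
green L tip [ 0.5308 -0.1558  0.012 ] [-91.  -38.1 232.9]
greenR [ 0.6012 -0.1146  0.012 ] [-91.   43.5 232.9]
noz [ 0.4317 -0.0631  0.085 ] [ 39.2 -76.8 160. ]
noz [ 0.6144 -0.069   0.085 ] [-58.3  77.9 159.9]
top screws mid [ -9.2  -0.5 233. ]
top mid arbor [ -4.1  -1.8 190. ]
```

carry_out:
  moves:
    - [[-3,2,0],[0,0,-0.014],1]
    - [[0,0,35],[0,0,0],1]
    - [[0,0,35],[0,0,0],1]
    - [[0,0,35],[0,0,0],1]
    - [[0,0,35],[0,0,0],1]
    - [[0,0,30],[0,0,0],1]
    - [[0,0,25],[0,0,0],1]
    - [[0,0,14],[0,0,0],1]

```text
time: 3.05
tool_pos: [0.5202, -0.0596, 0.0339]
ee_rot: [0.492, 0.871, -0.001, -0.002]
force: [-0.5, -0.6, -0.3]
finger_gap: 0.0851
finger_force: 0.0
```

carry_out:
  moves:
    - [[0,0,0],[0,0,0],1]
    - [[0,0,0],[0,0,0],0.2]
    - [[0,0,0],[0,0,0],-0.2]
    - [[0,0,0],[0,0,0],-0.5]
    - [[0,0,0],[0,0,0],-1]
    - [[0,0,0],[0,0,0],-1]
    - [[0,0,0],[0,0,0],-1]
    - [[0,0,0],[0,0,0],-1]

```text
time: 3.85
tool_pos: [0.5195, -0.0611, 0.0373]
ee_rot: [0.493, 0.87, -0.002, -0.001]
force: [-14.9, -6.6, 13.1]
finger_gap: 0.0177
finger_force: 77.8
```

carry_out:
  moves:
    - [[0,0,-4],[0,0,0],-1]
    - [[0,0,-8],[0,0,0],-1]
    - [[0,0,-14],[0,0,0],-1]
    - [[0,0,-20],[0,0,0],-1]
    - [[0,0,-24],[0,0,0],-1]
    - [[0,0,-24],[0,0,0],-1]
    - [[0,0,-16],[0,0,0],-1]
    - [[0,0,-8],[0,0,0],-1]

```text
time: 4.65
tool_pos: [0.522, -0.0597, 0.157]
ee_rot: [0.493, 0.87, 0.001, 0.002]
force: [0.3, 0.3, -6.0]
finger_gap: 0.0178
finger_force: 78.3
```

```bash
python3 - <<'E'
from h import *
o=robot.get_obs();np.save("o2.npy",tool(o));print(o["time"],o["q"],o["tool_pos"],o["force"],o["torque"],o["finger_gap"])
cv2.imwrite("pics/w2.png",robot.camera("wrist"))
s=robot.camera("scene")[140:300,90:290];cv2.imwrite("pics/s2.png",cv2.resize(s,None,fx=3,fy=3,interpolation=cv2.INTER_CUBIC))
E
```

```text
4.65 [-1.84192755e-01  8.56717288e-02  1.51416500e+00  2.42021255e-04
  1.53802505e+00 -7.24515087e-01] [ 0.52204538 -0.05965548  0.15704475] [ 0.26813561  0.27382581 -6.00721866] [-0.04240362 -0.05803181  0.00664859] 0.017762498443160975
```

View pics/w2.png

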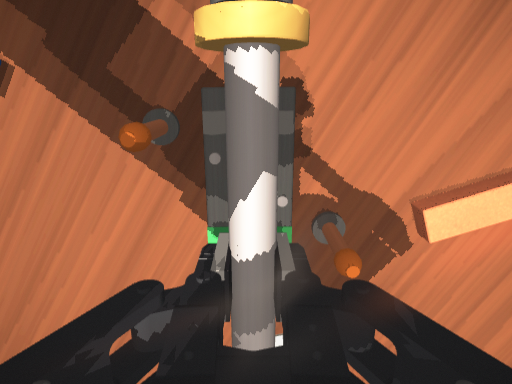

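View pics/s2.png

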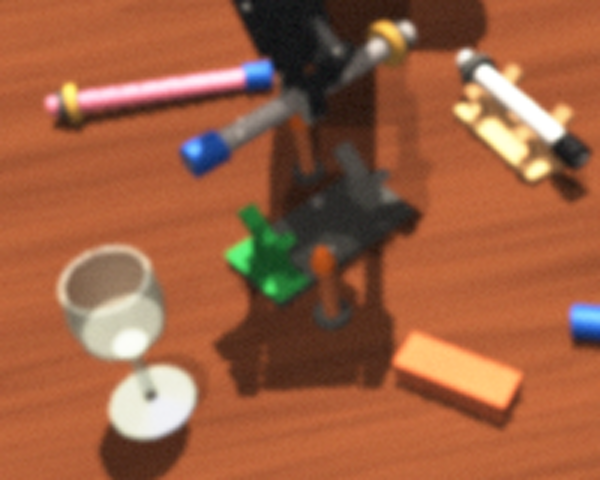

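The wrist view shows the shaft level in the pads with the flange at (252,25) and both nozzles well below. The scene crop shows the arbor level and clear of the cradle, with the glass at (120,330) standing. Next is the half turn about the tool's z.

carry_out:
  moves:
    - [[0,0,0],[0,0,0.06],-1]
    - [[0,0,0],[0,0,0.1],-1]
    - [[0,0,0],[0,0,0.13],-1]
    - [[0,0,0],[0,0,0.13],-1]
    - [[0,0,0],[0,0,0.13],-1]
    - [[0,0,0],[0,0,0.13],-1]
    - [[0,0,0],[0,0,0.13],-1]
    - [[0,0,0],[0,0,0.13],-1]

```text
time: 5.55
tool_pos: [0.5206, -0.0595, 0.1528]
ee_rot: [0.835, 0.55, -0.001, -0.001]
force: [0.1, 0.5, -5.3]
finger_gap: 0.0175
finger_force: 78.3
```

carry_out:
  moves:
    - [[0,0,0],[0,0,0.13],-1]
    - [[0,0,0],[0,0,0.13],-1]
    - [[0,0,0],[0,0,0.13],-1]
    - [[0,0,0],[0,0,0.13],-1]
    - [[0,0,0],[0,0,0.13],-1]
    - [[0,0,0],[0,0,0.13],-1]
    - [[0,0,0],[0,0,0.13],-1]
    - [[0,0,0],[0,0,0.13],-1]

```text
time: 6.35
tool_pos: [0.5206, -0.0595, 0.1528]
ee_rot: [0.998, 0.063, -0.001, -0.0]
force: [0.1, -0.6, -5.1]
finger_gap: 0.0178
finger_force: 78.2
```

carry_out:
  moves:
    - [[0,0,0],[0,0,0.13],-1]
    - [[0,0,0],[0,0,0.13],-1]
    - [[0,0,0],[0,0,0.13],-1]
    - [[0,0,0],[0,0,0.13],-1]
    - [[0,0,0],[0,0,0.13],-1]
    - [[0,0,0],[0,0,0.13],-1]
    - [[0,0,0],[0,0,0.13],-1]
    - [[0,0,0],[0,0,0.13],-1]

```text
time: 7.15
tool_pos: [0.5206, -0.0595, 0.1528]
ee_rot: [0.897, -0.441, -0.001, 0.0]
force: [-0.3, 0.6, -5.3]
finger_gap: 0.0176
finger_force: 78.2
```

carry_out:
  moves:
    - [[0,0,0],[0,0,0.08],-1]
    - [[0,0,0],[0,0,0.042],-1]
    - [[0,0,0],[0,0,0],-1]
    - [[0,0,0],[0,0,0],-1]

```text
time: 7.55
tool_pos: [0.5208, -0.0596, 0.1534]
ee_rot: [0.87, -0.493, -0.001, 0.0]
force: [0.3, 0.4, -5.3]
finger_gap: 0.0173
finger_force: 78.2
```

```bash
python3 - <<'E'
from h import *
o=robot.get_obs();T=tool(o);np.save("o3.npy",T);print(o["time"],o["q"],o["tool_pos"],o["force"],o["torque"],o["finger_gap"])
T1=np.load("o1.npy");T2=np.load("o2.npy")
print("yaw change",np.degrees(R.from_matrix(T2[:3,:3].T@T[:3,:3]).as_rotvec()))
c=(T1@[-.010,.002,.19,1])[:3];print("cradle",c,"in tool",T[:3,:3].T@(c-T[:3,3])*1000)
cv2.imwrite("pics/w3.png",robot.camera("wrist"))
E
```

```text
7.55 [-1.84472582e-01  8.89865517e-02  1.51805645e+00  1.62189956e-04
  1.53610141e+00  2.41625069e+00] [ 0.52084577 -0.0596036   0.15339232] [ 0.25763935  0.43142276 -5.29106566] [ 0.01846502  0.00571052 -0.01008497] 0.017310515787785426
yaw change [  0.30979691  -0.36060216 179.96795795]
cradle [ 0.52453155 -0.0656867   0.05495502] in tool [ 7.22582357 -0.13135196 98.42896837]
```

View pics/w3.png

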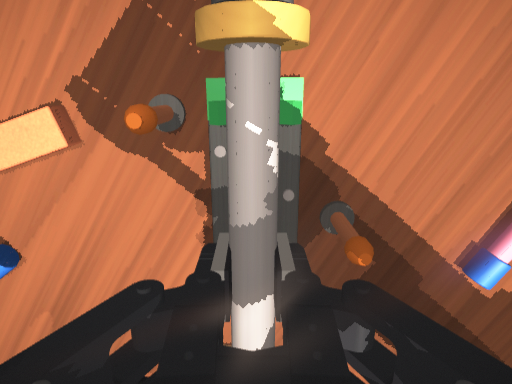

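The wrist view shows the flange now over the green saddle (207–304, 100), with the shaft centred between its sides. The nozzles at (155,115) and (350,235) are clear. The cradle centre lies 7 mm ahead along tool x, so I shift by that and lower.

carry_out:
  moves:
    - [[7,0,0],[0,0,0],-1]
    - [[0,0,15],[0,0,0],-1]
    - [[0,0,20],[0,0,0],-1]
    - [[0,0,20],[0,0,0],-1]
    - [[0,0,18],[0,0,0],-1]
    - [[0,0,12],[0,0,0],-1]
    - [[0,0,10],[0,0,0],-1]
    - [[0,0,8],[0,0,0],-1]

```text
time: 8.4
tool_pos: [0.5248, -0.0658, 0.0505]
ee_rot: [0.87, -0.493, -0.0, 0.0]
force: [0.2, 0.1, -4.9]
finger_gap: 0.0177
finger_force: 78.3
```

carry_out:
  moves:
    - [[0,0,4],[0,0,0],-1]
    - [[0,0,3],[0,0,0],-1]
    - [[0,0,2],[0,0,0],-1]
    - [[0,0,2],[0,0,0],-1]
    - [[0,0,1],[0,0,0],-1]
    - [[0,0,0],[0,0,0],-1]
    - [[0,0,0],[0,0,0],-1]

```text
time: 9.1
tool_pos: [0.525, -0.0658, 0.0397]
ee_rot: [0.87, -0.493, 0.0, -0.0]
force: [-2.2, -0.6, -1.6]
finger_gap: 0.0175
finger_force: 78.8
```

carry_out:
  moves:
    - [[0,0,1],[0,0,0],-1]
    - [[0,0,1],[0,0,0],-1]
    - [[0,0,0],[0,0,0],-1]
    - [[0,0,0],[0,0,0],-1]

```text
time: 9.5
tool_pos: [0.5251, -0.0659, 0.0395]
ee_rot: [0.87, -0.493, 0.0, -0.0]
force: [-10.3, 0.7, 12.4]
finger_gap: 0.0179
finger_force: 80.4
```

carry_out:
  moves:
    - [[0,0,0],[0,0,0],-0.5]
    - [[0,0,0],[0,0,0],-0.4]
    - [[0,0,0],[0,0,0],-0.2]
    - [[0,0,0],[0,0,0],0.2]
    - [[0,0,0],[0,0,0],0.6]
    - [[0,0,0],[0,0,0],1]
    - [[0,0,0],[0,0,0],1]
    - [[0,0,0],[0,0,0],1]
  newtons: 20

```text
time: 10.3
tool_pos: [0.5248, -0.0657, 0.0373]
ee_rot: [0.87, -0.493, -0.0, -0.0]
force: [-0.0, -0.7, -0.3]
finger_gap: 0.0851
finger_force: 0.0
```

carry_out:
  moves:
    - [[0,0,-10],[0,0,0],1]
    - [[0,0,-25],[0,0,0],1]
    - [[0,0,-35],[0,0,0],1]
    - [[0,0,-40],[0,0,0],1]
    - [[0,0,-40],[0,0,0],1]
    - [[0,0,-40],[0,0,0],1]
    - [[0,0,-20],[0,0,0],1]
    - [[0,0,0],[0,0,0],1]

```text
time: 11.1
tool_pos: [0.526, -0.0659, 0.2521]
ee_rot: [0.87, -0.493, 0.004, -0.001]
force: [0.4, 0.3, -1.2]
finger_gap: 0.0852
finger_force: 0.0
```

```bash
python3 - <<'E'
from h import *
o=robot.get_obs();np.save("o4.npy",tool(o));print(o["time"],o["tool_pos"],o["force"],o["finger_gap"])
cv2.imwrite("pics/w4.png",robot.camera("wrist"))
s=robot.camera("scene")[140:300,90:290];cv2.imwrite("pics/s4.png",cv2.resize(s,None,fx=3,fy=3,interpolation=cv2.INTER_CUBIC))
E
```

```text
11.1 [ 0.52599441 -0.06593571  0.25214244] [ 0.38334444  0.32740473 -1.163361  ] 0.085209413793796
```

View pics/w4.png

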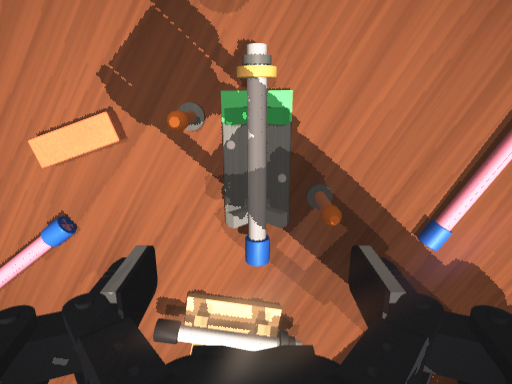

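View pics/s4.png

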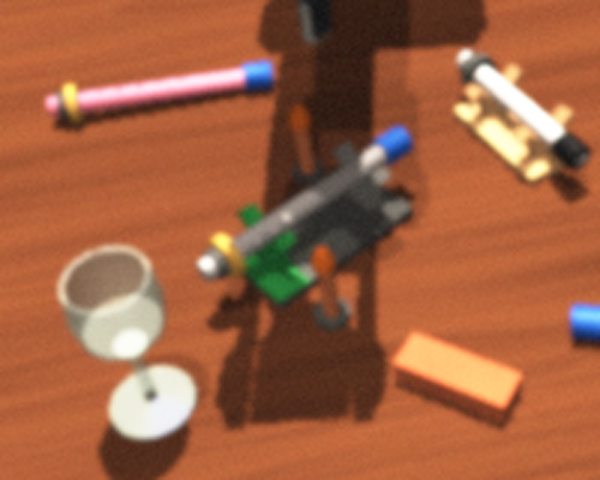

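The wrist view shows the flange at (257,71) at the green end and the cap end at (257,264), with the plate's green edge at 221–293, v=89. The scene crop shows the arbor in both saddles and the glass unmoved. One numeric check follows.

```bash
python3 - <<'E'
from h import *
T=np.load("o4.npy");T1=np.load("o1.npy")
c=(T1@[-.010,.002,.19,1])[:3];x=-R.from_rotvec([0,0,0]).apply(T1[:3,:3]@[1,-.014,0]);y=np.cross([0,0,1],x)
for n,u,v,z in [("flange",257,71,.06),("stub",256.5,44,.058),("cap",257.5,264,.06),("plateL",221,90,.012),("plateR",293,90,.012),("end",223,226,.012)]:
    p=ray("wrist",u,v,z,T)-c;print(n,(p@x*1000).round(1),(p@y*1000).round(1))
E
```

```text
flange 95.4 -1.4
stub 119.5 -1.0
cap -111.2 -1.8
plateL 78.7 38.4
plateR 78.3 -41.8
end -84.5 41.0
```

```bash
python3 -c "
from rig import robot
print(robot.sign_off())"
```

```text
the job is handed in; nothing more can be done
None
```

The arbor is turned end for end and lying in both saddles, with its flange at the green end about 94 mm from the cradle's centre; no nozzle contact was seen, the glass looked unmoved in the last picture, and I handed the job in at about 11 s (no verdict came back).

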